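Pack the long damper in its kit tin

TASK

Lift the loose lid off the round kit tin by its knob and lay it flat on the bench, right way up. Then pull the longer of the two dampers straight up out of its upright holder and stand it in the tin foot down, lowering it to the bottom before you let go. Put things down rather than dropping them, leave the shorter damper and the mallet alone, and do not drag or tip the tin or the holders.

Things in the scene. Friction and masses are not known exactly. Their poses are not given: they have to be found in the camera images.
- tin: Kit tin: plain round aluminium can, loose on the bench, 92 mm outside diameter, 95 mm high, wall 4 mm (84 mm clear inside), floor 5 mm thick. Closed by the lid at the start. Origin: centre of the underside; z up, along the can's axis.
- lid: Loose lid lying on the tin: aluminium disc 100 mm across and 6 mm thick, with a plug 74 mm across and 8 mm deep beneath it that sits in the tin's mouth, and a black knob on top; about 160 g in all. Origin: centre of the plug's underside (87 mm above the tin's underside when closed, 0 when the lid lies flat on the bench); z up.
- lid_knob (a point): Centre of the lid's round black knob head, the place to grip: 44 mm above the lid's origin. The head is 28 mm across and 28 mm high, from 28 to 56 mm above the lid's origin, on a 14 mm stem; the disc's top lies 14 mm above the lid's origin.
- long_damper: The longer damper, standing in a holder: 180 mm long, about 300 g. From the bottom: steel foot disc 42 mm across and 8 mm thick, black cylinder 32 mm across, steel rod 14 mm across from 114 to 140 mm, dark rubber bush 26 mm across from 140 to 180 mm. Origin: centre of the foot's underside; z along the damper towards the bush.
- long_damper_grip (a point): Middle of the long damper's rubber bush, on its axis, 160 mm above its origin: the place to grip (26 mm across, any direction).
- short_damper: The shorter damper, to be left where it is: same shape but 125 mm long, standing in the other holder. Origin: centre of the foot's underside; z along the damper.
- long_holder: Upright grey plastic cup that holds the long damper: 62 mm outside diameter (68 mm at the foot), 80 mm high, wall 4 mm, floor 6 mm thick, 0.5 kg, loose on the bench. Origin: centre of the underside; z up.
- short_holder: The same cup, holding the short damper. Origin: centre of the underside; z up.
- mallet: Bystander: mallet lying on the bench, off to the robot's right. Rubber head 54 mm across and 85 mm wide, centred 100 mm along +x from the origin; handle 22 mm thick, reaching 151 mm along -x. Origin: on the bench under the handle; x towards the head.
- bolt_bin: Bystander, fixed: open blue plastic bin of fasteners, 160 x 120 x 70 mm, to the robot's left. Origin: centre of the underside. (A fixed white carton 70 mm high also stands beyond the work, more than 0.76 m ahead of the robot.)
There are look-alikes about, which are no part of the job. Leave any orange or yellow look-alike of the lid alone.

How it is judged:
By the outcome, as a careful person would: the job done as asked, in the order asked, and still so for the second after the job is handed in, with the robot touching nothing.
It also fails if it takes over 56 s, if anything falls off the work surface, if the arm or the gripper's body presses on something with over 40 N, if the wrist force passes 120 N, or if a joint passes its speed limit or range.

ROBOT

A 6-joint arm with a two-finger parallel gripper is mounted at the origin on the work surface. World frame = base frame: x ahead of the robot, y to its left, z up, the work surface at z = 0. Lengths are in m, angles in degrees, forces in N, time in s.
With the tool pointing down it reaches from about 0.25 to 0.725 m from the base axis. Payload 9.7 kg.
Tool frame: the origin (TCP) lies midway between the tips of the shut fingers; the grasp point (between the pads) lies 19 mm behind it; z points along the fingers, y is the line along which they close (so a half turn about z gives the same grasp; the last joint's range is limited). The gripper opens to 85 mm and grips with 20 to 120 N. Pads are 22 mm wide; open, the fingers measure 114 mm over their backs; the gripper's body (76 mm by 85 mm) begins 54 mm behind the grasp point. The pads swing forward as they close: fully open they stand 13 mm farther back than shut.
Start: joints at [67.953, 4.979, 10.078, 95.1, 0, 90], TCP at [0.206, 0.51, 0.207] pointing down, gripper open.
Joint ranges: [-179.16, 179.16], [-48.56, 103.87], [-65.8, 70.77], [-126.05, 130.52], [-82.76, 87.17], [-180, 180]. Speed limits (degrees/s): [127.2, 127.2, 147.25, 180, 180, 180].

INTERFACE

Orientations are given as [roll, pitch, yaw] about the fixed x, y, z axes, in that order (R = Rz(yaw) Ry(pitch) Rx(roll)).
In Python, from workcell import readout, imaging, bot, spotter gives the robot as it stands.
- The arm moves only by the shell command python3 -m jog 'ROWS' [FORCE]. ROWS is JSON, a list of rows, each an object with "rotation": the turn, a rotation vector about the world's x, y, z in degrees, a list of three; "translation": the shift along the world's x, y, z in mm, a list of three; "grip": the finger opening in mm, from 0 to 85.4. In form: [{"rotation": [wx, wy, wz], "translation": [dx, dy, dz], "grip": grip}, ...]. A call has 1 to 20 rows; each row is the pose to reach, as a shift and turn from the pose commanded when the call began; what a row does not reach only later rows make up. A row lasts 1/10 s, in which the tool goes at most 50 mm and 8.59 degrees, less where a joint would pass 70% of its speed; a pose out of reach is approached as far as the arm can. A call with a gripper value outside its range is refused whole. The fingers move at their own pace and stop on an object; FORCE is the grip in N (left out, the last holds). Time passes only in rows, so rows that repeat a pose let the fingers close. It gives the time, the measured TCP pose, the force, the opening and the grip force at its end, in the units of the state.
- readout.get_obs(): the state, without advancing time (a new reading comes with each control period).
- imaging.camera(name): name is "scene" or "top" or "wrist"; returns (picture, depth): 400x640x3 uint8, red, green, blue; 400x640 float32, m along the optical axis (not along the pixel's ray), 0 where there is no reading.
- imaging.camera_info(name): a dict with "vertical_fov" (degrees; the focal length in pixels is half the picture's height over the tangent of half this angle, whatever the lens; pixels are square), "cx", "cy" (the principal point, pixels), "k1" (the pictures are not rectified: a ray, as slopes to the right and down, at radius r is drawn at 1 + k1 r^2 times it, then the intrinsics apply), "extrinsics" (4x4, takes a point from camera to world coordinates); the wrist camera has in their place "tool_from_camera" (4x4, takes a point from camera to tool coordinates, whose origin is the TCP and whose axes are the flange's). Camera axes: x right, y down, z forward; pixel columns grow to the right and rows downward; lengths in m; the calibration is good to about 2 mm. A picture is of the moment at which its call begins: read the wrist's pose just before it. camera_info takes no time and is no camera call.
- bot.job_done(): hands the job in; it is judged then, once.
Trained networks look in the newest picture that a camera, given by its name, has taken for a name from the list of things; names that differ only in an ending like _2 or _b are one class to them, and where a whole thing is asked for, a point or a joint stands for the part that bears it (a point fixed in the world has none). Each returns a list of dicts, best first, with "confidence" (0 to 1); they miss things now and then, are a little off and sometimes report something else, mostly with a low value. They report only what shows in the picture. A call takes as long as a camera call. They do not tell look-alikes from the thing itself.
- spotter.spot_in(camera, target): "box" ([centre column, centre row, width, height] in pixels, round what is visible of it).
- spotter.mark_of(camera, target): "uv" ([column, row] in pixels: a listed point, or the origin of a listed thing).
The state is a dict: "time": time; "q": joint angles; "qd": joint speeds; "joint_efforts": joint torques, N m; "ee_pos": TCP position; "tcp_rot": TCP orientation; "wrist_force": force on the tool from outside, world axes, zero at the start; "torque": the same for the moment, N m; "opening": finger opening in m; "grasp_force": force on a finger pad.
Only numpy, scipy, OpenCV 4.12 (cv2) and the standard library are available. Lean on these libraries where they do the work, as an engineer would, in place of code of your own. Each camera call takes 0.05 s, during which the arm holds its last target. There are 200 camera calls.

## Working session

There is one attempt and no reset: what is moved stays moved. The work goes in short steps, Python scripts to look and compute and a shell command to move; the robot and the scene stay as the last step left them, time stands still between calls to the robot, and variables do not carry over. Pictures are saved under pics/ and viewed, at most 10 in all, crops included, and the job is handed in when it is done.

```bash
mkdir -p pics; cat > h.py <<'E'
import numpy as np, cv2
from workcell import readout, imaging, bot, spotter
from scipy.spatial.transform import Rotation as R
def cam(name):
    o=readout.get_obs(); im,d=imaging.camera(name); i=imaging.camera_info(name)
    f=200/np.tan(np.radians(i["vertical_fov"]/2))
    if name=="wrist":
        T=np.eye(4); T[:3,:3]=R.from_euler('xyz',o["tcp_rot"],degrees=True).as_matrix(); T[:3,3]=o["ee_pos"]
        T=T@np.array(i["tool_from_camera"])
    else: T=np.array(i["extrinsics"])
    return im,d,(f,i["cx"],i["cy"],i["k1"],T)
def ray(uv,c):
    f,cx,cy,k,T=c; p=np.array([(uv[0]-cx)/f,(uv[1]-cy)/f]); s=p.copy()
    for _ in range(20): s=p/(1+k*(s@s))
    return T[:3,:3]@np.array([*s,1]),T[:3,3]
def atz(uv,c,z):
    r,o=ray(uv,c); return o+r*(z-o[2])/r[2]
def atd(uv,c,d):
    r,o=ray(uv,c); return o+r*d[int(uv[1]),int(uv[0])]
def cloud(d,c):
    f,cx,cy,k,T=c; v,u=np.mgrid[:400,:640]; p=np.stack([(u-cx)/f,(v-cy)/f],-1); s=p.copy()
    for _ in range(20): s=p/(1+k*(s**2).sum(-1,keepdims=True))
    P=np.concatenate([s,np.ones((400,640,1))],-1)*d[...,None]
    P=P@T[:3,:3].T+T[:3,3]; P[d==0]=np.nan; return P
def save(im,n): cv2.imwrite("pics/"+n,im[...,::-1])
E
python3 - <<'E'
from h import *
np.set_printoptions(precision=4,suppress=True)
print(readout.get_obs())
Z=dict(tin=0,lid=.087,lid_knob=.131,long_damper=.006,long_damper_grip=.166,short_damper=.006,long_holder=0,short_holder=0,mallet=0)
for n in ("top","scene"):
    im,d,c=cam(n); save(im,n+".png"); print(n,c[4])
    for k,z in Z.items():
        for m in spotter.mark_of(n,k)[:3]: print(k,round(m["confidence"],2),np.array(m["uv"]),atz(m["uv"],c,z))
E
```

```text
{'time': 0.0, 'q': array([67.9527,  5.011 , 10.0349, 95.0981, -0.0007, 90.0005]), 'qd': array([ 0.032 ,  0.0414, -0.0474,  0.0702,  0.0317, -0.0331]), 'joint_efforts': array([  0.0004, -52.0385,  46.4813,   0.0161,   0.    ,   0.    ]), 'ee_pos': array([0.2064, 0.5095, 0.206 ]), 'tcp_rot': array([-179.9258,    0.0007,  157.9522]), 'wrist_force': array([ 0.4858, -0.5834, -0.1616]), 'torque': array([ 0.0118, -0.0459,  0.0231]), 'grasp_force': 0.0, 'opening': 0.0851581334152032}
top [[-0.0141 -0.9904  0.1377  0.3696]
 [-0.9999  0.0152  0.0072 -0.0087]
 [-0.0092 -0.1376 -0.9904  1.4215]
 [ 0.      0.      0.      1.    ]]
tin 0.46 [313.8 191.2] [0.5754 0.0198 0.    ]
lid 0.95 [291.6 237.7] [0.4131 0.0912 0.087 ]
lid 0.9 [315.8 188.2] [0.5726 0.0114 0.087 ]
lid 0.87 [249.1 231. ] [0.4366 0.2278 0.087 ]
lid_knob 0.85 [248.  231.6] [0.4326 0.2234 0.131 ]
lid_knob 0.84 [292.6 238.2] [0.41   0.0848 0.131 ]
lid_knob 0.82 [313.5 185.4] [0.5749 0.0179 0.131 ]
long_damper 0.68 [257.5 186. ] [0.5957 0.2146 0.006 ]
long_damper_grip 0.64 [246.2 177.3] [0.5978 0.2243 0.166 ]
long_damper_grip 0.46 [25
[... 598 characters left out ...]
87 ]
lid 0.91 [308.3 186. ] [0.4803 0.0545 0.087 ]
lid 0.73 [322.1 213.8] [0.5861 0.0113 0.087 ]
lid_knob 0.95 [304.3 174.2] [0.4656 0.0539 0.131 ]
lid_knob 0.66 [326.4 269.7] [ 0.7441 -0.1255  0.131 ]
lid_knob 0.66 [342.4 157. ] [0.4971 0.1863 0.131 ]
long_damper 0.72 [372.2 196.1] [0.6066 0.2166 0.006 ]
long_damper_grip 0.72 [374.8 158.9] [0.593  0.2254 0.166 ]
long_damper_grip 0.28 [369.9 194.6] [0.6742 0.114  0.166 ]
short_damper 0.54 [272.8 271.5] [ 0.5907 -0.1921  0.006 ]
long_holder 0.59 [370.4 196.6] [0.6011 0.2147 0.    ]
long_holder 0.23 [407.8 151. ] [0.5562 0.4605 0.    ]
short_holder 0.88 [279.1 277.7] [ 0.6157 -0.1904  0.    ]
mallet 0.76 [185.3 320.5] [ 0.5357 -0.4534  0.    ]
```

View pics/top.png

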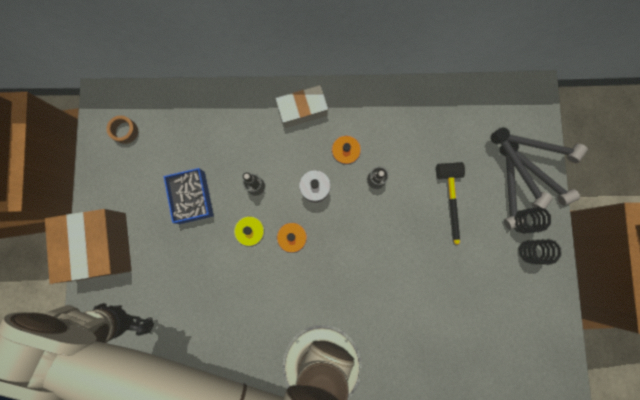

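View pics/scene.png

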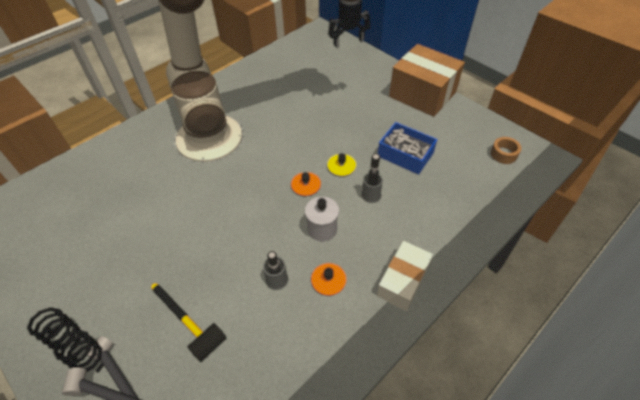

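```bash
python3 - <<'E'
from h import *
np.set_printoptions(precision=4,suppress=True)
for n in ("top","scene"):
    im,d,c=cam(n); P=cloud(d,c)
    for nm,(x,y,r,z0,z1) in dict(knob=(.575,.015,.05,.135,.16),lid=(.575,.015,.08,.09,.11),bush=(.595,.222,.05,.15,.21),holder=(.595,.222,.06,.07,.09),fl1=(.46,.06,.09,.03,.12),fl2=(.46,.2,.08,.03,.12),short=(.60,-.195,.06,.1,.16)).items():
        m=(np.hypot(P[...,0]-x,P[...,1]-y)<r)&(P[...,2]>z0)&(P[...,2]<z1); q=P[m]
        if len(q): print(n,nm,len(q),"min",q.min(0),"max",q.max(0),"med",np.median(q,0))
E
```

```text
top knob 61 min [0.568  0.0033 0.1355] max [0.5939 0.0256 0.1478] med [0.5808 0.013  0.1421]
top lid 670 min [ 0.5318 -0.0349  0.0926] max [0.631  0.0626 0.1086] med [0.5783 0.0139 0.1007]
top bush 75 min [0.585  0.2086 0.1502] max [0.6099 0.2338 0.1928] med [0.5955 0.2193 0.1841]
top holder 84 min [0.5657 0.1908 0.0703] max [0.625  0.2548 0.0899] med [0.5868 0.2146 0.0785]
top fl1 105 min [0.4064 0.0079 0.0312] max [0.549  0.109  0.1073] med [0.4263 0.0858 0.0568]
top fl2 65 min [0.4284 0.23   0.0331] max [0.4552 0.2577 0.0602] med [0.4416 0.2408 0.0558]
top short 66 min [ 0.5973 -0.2087  0.1021] max [ 0.6211 -0.1841  0.1375] med [ 0.6084 -0.1956  0.1299]
scene knob 69 min [ 0.5689 -0.0027  0.1355] max [0.5966 0.0236 0.1496] med [0.5837 0.0102 0.1423]
scene lid 653 min [ 0.5306 -0.0372  0.0902] max [0.6325 0.0604 0.1079] med [0.59   0.0048 0.1009]
scene bush 114 min [0.5874 0.1993 0.1502] max [0.6137 0.2298 0.1902] med [0.6033 0.211  0.1795]
scene holder 133 min [0.568  0.1871 0.07  ] max [0.6303 0.2478 0.0898] med [0.6086 0.2063 0.0785]
scene fl1 99 min [0.4034 0.0098 0.0318] max [0.5475 0.1061 0.106 ] med [0.427  0.0859 0.0549]
scene fl2 77 min [0.4327 0.2224 0.0312] max [0.4582 0.2536 0.0604] med [0.4484 0.2326 0.0526]
scene short 116 min [ 0.6001 -0.2129  0.1006] max [ 0.6256 -0.1875  0.1349] med [ 0.6168 -0.2022  0.1295]
```

The top view shows the silver-lidded tin at (314,187), the long damper in its holder at (252,183) and the short one at (377,178). The coloured lids at (346,150), (291,237) and (249,231) are look-alikes. The scene view agrees: tin at (322,215), long damper at (373,180). Depth puts the knob at about (0.581, 0.013) with its top at 0.143, and the bush at (0.597, 0.221) with its top at 0.186. All of this fits the given sizes.

```bash
python3 -m jog '[{"rotation":[0,0,0],"translation":[30,-40,20],"grip":85},{"rotation":[0,0,0],"translation":[60,-79,40],"grip":85},{"rotation":[0,0,0],"translation":[90,-119,64],"grip":85},{"rotation":[0,0,0],"translation":[120,-159,64],"grip":85},{"rotation":[0,0,0],"translation":[150,-199,64],"grip":85},{"rotation":[0,0,0],"translation":[180,-238,64],"grip":85},{"rotation":[0,0,0],"translation":[210,-278,64],"grip":85},{"rotation":[0,0,0],"translation":[240,-318,64],"grip":85},{"rotation":[0,0,0],"translation":[270,-358,64],"grip":85},{"rotation":[0,0,0],"translation":[300,-398,64],"grip":85},{"rotation":[0,0,0],"translation":[330,-437,64],"grip":85},{"rotation":[0,0,0],"translation":[355,-470,64],"grip":85},{"rotation":[0,0,0],"translation":[370,-490,64],"grip":85},{"rotation":[0,0,0],"translation":[375,-496,64],"grip":85},{"rotation":[0,0,0],"translation":[375,-496,64],"grip":85},{"rotation":[0,0,0],"translation":[375,-496,64],"grip":85}]' 60
cat > look.py <<'E'
from h import *
import sys
np.set_printoptions(precision=4,suppress=True)
im,d,c=cam("wrist"); save(im,sys.argv[1]+".png"); print(readout.get_obs()["ee_pos"],readout.get_obs()["tcp_rot"]); P=cloud(d,c)
a=[float(v) for v in sys.argv[2:]]
for i in range(0,len(a),5):
    x,y,r,z0,z1=a[i:i+5]
    q=P[(np.hypot(P[...,0]-x,P[...,1]-y)<r)&(P[...,2]>z0)&(P[...,2]<z1)]
    if len(q)>20:
        print(a[i:i+5],len(q),"min",q.min(0),"max",q.max(0),"med",np.median(q,0),"minEnclosing",cv2.minEnclosingCircle(q[:,:2].astype(np.float32)))
E
python3 look.py w1 .581 .013 .03 .141 .15 .581 .013 .03 .12 .15 .581 .013 .07 .095 .105 .597 .221 .03 .17 .2
```

```text
time: 2.7
ee_pos: [0.581, 0.0146, 0.2709]
tcp_rot: [180.0, -0.0, 158.0]
wrist_force: [0.2, 0.2, 0.2]
opening: 0.0849
grasp_force: 0.0
[0.5809 0.0148 0.2711] [179.9822   0.0146 158.0142]
[0.581, 0.013, 0.03, 0.141, 0.15] 603 min [0.567  0.0019 0.141 ] max [0.5942 0.0285 0.1457] med [0.5801 0.0152 0.1436] minEnclosing ((0.5806715488433838, 0.015031295828521252), 0.013810700736939907)
[0.581, 0.013, 0.03, 0.12, 0.15] 705 min [0.5669 0.0012 0.1204] max [0.5942 0.0287 0.1457] med [0.5786 0.0157 0.1434] minEnclosing ((0.5806348919868469, 0.014617844484746456), 0.01420628558844328)
[0.581, 0.013, 0.07, 0.095, 0.105] 5735 min [ 0.5312 -0.0348  0.0962] max [0.63   0.0643 0.1043] med [0.5753 0.0174 0.1017] minEnclosing ((0.5809035897254944, 0.014849556609988213), 0.050095755606889725)
[0.597, 0.221, 0.03, 0.17, 0.2] 1263 min [0.5851 0.2059 0.17  ] max [0.6105 0.2327 0.19  ] med [0.596  0.2149 0.1863] minEnclosing ((0.5983037352561951, 0.21913036704063416), 0.01372955460101366)
```

View pics/w1.png

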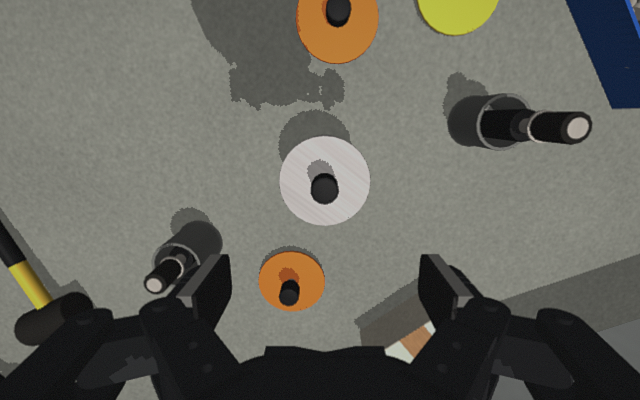

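The wrist view shows the silver lid at (325,182) with its black knob at (325,189), and the long damper at (545,125). The knob measures (0.5808, 0.0148), so the tool is already centred over it. Next I descend and grip.

```bash
python3 -m jog '[{"rotation":[0,0,0],"translation":[0,0,-30],"grip":85},{"rotation":[0,0,0],"translation":[0,0,-60],"grip":85},{"rotation":[0,0,0],"translation":[0,0,-90],"grip":85},{"rotation":[0,0,0],"translation":[0,0,-120],"grip":85},{"rotation":[0,0,0],"translation":[0,0,-145],"grip":85},{"rotation":[0,0,0],"translation":[0,0,-158],"grip":85},{"rotation":[0,0,0],"translation":[0,0,-158],"grip":85},{"rotation":[0,0,0],"translation":[0,0,-158],"grip":60},{"rotation":[0,0,0],"translation":[0,0,-158],"grip":40},{"rotation":[0,0,0],"translation":[0,0,-158],"grip":30},{"rotation":[0,0,0],"translation":[0,0,-158],"grip":20},{"rotation":[0,0,0],"translation":[0,0,-158],"grip":20},{"rotation":[0,0,0],"translation":[0,0,-158],"grip":20},{"rotation":[0,0,0],"translation":[0,0,-158],"grip":20},{"rotation":[0,0,0],"translation":[0,0,-158],"grip":20}]' 50
```

```text
time: 4.25
ee_pos: [0.582, 0.0139, 0.1139]
tcp_rot: [179.9, 0.1, 158.0]
wrist_force: [-0.3, 0.4, 5.4]
opening: 0.0243
grasp_force: 48.8
```

```bash
python3 -m jog '[{"rotation":[0,0,0],"translation":[0,0,5],"grip":20},{"rotation":[0,0,0],"translation":[0,0,12],"grip":20},{"rotation":[0,0,0],"translation":[0,0,20],"grip":20},{"rotation":[0,0,0],"translation":[0,0,30],"grip":20},{"rotation":[0,0,0],"translation":[0,0,42],"grip":20},{"rotation":[0,0,0],"translation":[0,0,54],"grip":20},{"rotation":[0,0,0],"translation":[0,0,60],"grip":20},{"rotation":[0,0,0],"translation":[0,0,60],"grip":20}]'
python3 look.py w2 .581 .013 .03 .175 .22 .581 .013 .07 .13 .175 .581 .013 .07 .08 .1
python3 - <<'E'
from h import *
im,d,c=cam("scene"); save(cv2.resize(im[130:330,220:480],None,fx=2.5,fy=2.5),"s2.png")
E
```

```text
time: 5.05
ee_pos: [0.582, 0.0138, 0.174]
tcp_rot: [180.0, 0.1, 158.0]
wrist_force: [0.8, 0.4, -2.5]
opening: 0.0244
grasp_force: 49.2
[0.5817 0.0138 0.1731] [179.9843   0.0377 157.9517]
[0.581, 0.013, 0.03, 0.175, 0.22] 4004 min [ 0.5633 -0.0073  0.1781] max [0.5959 0.041  0.22  ] med [0.5763 0.016  0.2037] minEnclosing ((0.5748170614242554, 0.016786042600870132), 0.025996489450335503)
[0.581, 0.013, 0.07, 0.13, 0.175] 13889 min [ 0.531  -0.0351  0.1555] max [0.6302 0.0642 0.1645] med [0.5656 0.0216 0.1617] minEnclosing ((0.580746591091156, 0.014538443647325039), 0.05005161836743355)
[0.581, 0.013, 0.07, 0.08, 0.1] 224 min [0.5349 0.0042 0.0801] max [0.5555 0.053  0.0975] med [0.5392 0.0322 0.0945] minEnclosing ((0.5458871126174927, 0.0285916980355978), 0.02629868872463703)
```

View pics/w2.png

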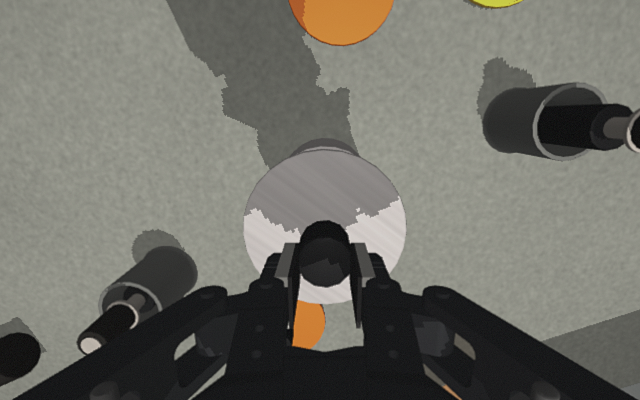

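View pics/s2.png

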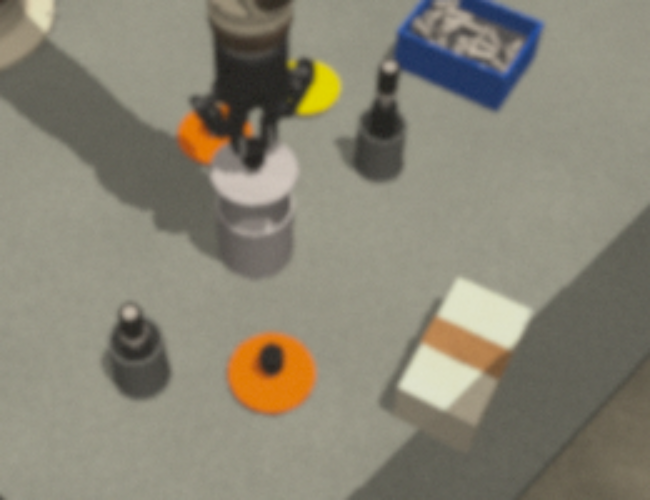

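The wrist and scene views show the lid held level by its knob (325,255), with the tin open below and unmoved at (255,235) in the crop. The disc top is at about 0.1615, so the lid's origin is about 27 mm below the TCP. I'll carry it to about (0.42, -0.10), which is clear bench.

```bash
python3 -m jog '[{"rotation":[0,0,0],"translation":[-12,-8,6],"grip":20},{"rotation":[0,0,0],"translation":[-36,-25,6],"grip":20},{"rotation":[0,0,0],"translation":[-65,-46,6],"grip":20},{"rotation":[0,0,0],"translation":[-95,-67,0],"grip":20},{"rotation":[0,0,0],"translation":[-122,-86,-10],"grip":20},{"rotation":[0,0,0],"translation":[-145,-102,-25],"grip":20},{"rotation":[0,0,0],"translation":[-158,-111,-45],"grip":20},{"rotation":[0,0,0],"translation":[-162,-114,-70],"grip":20},{"rotation":[0,0,0],"translation":[-162,-114,-95],"grip":20},{"rotation":[0,0,0],"translation":[-162,-114,-117],"grip":20},{"rotation":[0,0,0],"translation":[-162,-114,-131],"grip":20},{"rotation":[0,0,0],"translation":[-162,-114,-138],"grip":20},{"rotation":[0,0,0],"translation":[-162,-114,-142],"grip":20},{"rotation":[0,0,0],"translation":[-162,-114,-144],"grip":20},{"rotation":[0,0,0],"translation":[-162,-114,-145],"grip":20},{"rotation":[0,0,0],"translation":[-162,-114,-145],"grip":20}]'
```

```text
time: 6.75
ee_pos: [0.4198, -0.1003, 0.0282]
tcp_rot: [180.0, 0.0, 158.0]
wrist_force: [-0.1, 0.5, -2.6]
opening: 0.0241
grasp_force: 49.3
```

```bash
python3 -m jog '[{"rotation":[0,0,0],"translation":[0,0,-0.5],"grip":20},{"rotation":[0,0,0],"translation":[0,0,-1],"grip":20},{"rotation":[0,0,0],"translation":[0,0,-1.5],"grip":20},{"rotation":[0,0,0],"translation":[0,0,-1.5],"grip":20}]'
```

```text
time: 7.15
ee_pos: [0.4196, -0.1004, 0.0268]
tcp_rot: [-180.0, 0.0, 157.9]
wrist_force: [-2.6, -0.2, 5.1]
opening: 0.0242
grasp_force: 50.2
```

The lid is touching the bench, with about 5 N more force. I'll open and rise.

```bash
python3 -m jog '[{"rotation":[0,0,0],"translation":[0,0,0],"grip":28},{"rotation":[0,0,0],"translation":[0,0,0],"grip":40},{"rotation":[0,0,0],"translation":[0,0,0],"grip":60},{"rotation":[0,0,0],"translation":[0,0,0],"grip":85},{"rotation":[0,0,0],"translation":[0,0,0],"grip":85},{"rotation":[0,0,0],"translation":[0,0,0],"grip":85},{"rotation":[0,0,0],"translation":[0,0,15],"grip":85},{"rotation":[0,0,0],"translation":[0,0,45],"grip":85},{"rotation":[0,0,0],"translation":[0,0,90],"grip":85},{"rotation":[0,0,0],"translation":[0,0,135],"grip":85},{"rotation":[0,0,0],"translation":[0,0,180],"grip":85},{"rotation":[0,0,0],"translation":[0,0,225],"grip":85},{"rotation":[0,0,0],"translation":[0,0,250],"grip":85},{"rotation":[0,0,0],"translation":[0,0,250],"grip":85}]'
python3 look.py w3 .42 -.1 .07 .008 .02 .42 -.1 .03 .045 .07 .581 .015 .07 .09 .1 .597 .22 .03 .18 .2
```

```text
time: 8.55
ee_pos: [0.4205, -0.1005, 0.2799]
tcp_rot: [180.0, 0.3, 158.0]
wrist_force: [-0.4, 0.4, 0.3]
opening: 0.085
grasp_force: 0.0
[ 0.4202 -0.1004  0.2776] [179.9751   0.16   157.9525]
[0.42, -0.1, 0.07, 0.008, 0.02] 3666 min [ 0.3688 -0.1491  0.0098] max [ 0.4677 -0.0502  0.0179] med [ 0.4143 -0.0976  0.0147] minEnclosing ((0.4186255633831024, -0.09979106485843658), 0.04995347931981087)
[0.42, -0.1, 0.03, 0.045, 0.07] 387 min [ 0.4045 -0.1129  0.045 ] max [ 0.4315 -0.0859  0.0587] med [ 0.4175 -0.0994  0.0565] minEnclosing ((0.41828304529190063, -0.09978755563497543), 0.01396128162741661)
[0.581, 0.015, 0.07, 0.09, 0.1] 615 min [ 0.5349 -0.0219  0.09  ] max [0.625  0.0607 0.0975] med [0.5525 0.0358 0.0951] minEnclosing ((0.5809235572814941, 0.014551518484950066), 0.04642385244369507)
```

The lid lies flat (disc top at 0.0147, knob at 0.0565) and the tin is unmoved at (0.581, 0.0146). Now over the long damper.

```bash
python3 -m jog '[{"rotation":[0,0,0],"translation":[12,22,5],"grip":85},{"rotation":[0,0,0],"translation":[34,61,5],"grip":85},{"rotation":[0,0,0],"translation":[56,101,5],"grip":85},{"rotation":[0,0,0],"translation":[78,141,5],"grip":85},{"rotation":[0,0,0],"translation":[100,181,5],"grip":85},{"rotation":[0,0,0],"translation":[122,221,5],"grip":85},{"rotation":[0,0,0],"translation":[144,261,5],"grip":85},{"rotation":[0,0,0],"translation":[162,293,5],"grip":85},{"rotation":[0,0,0],"translation":[173,313,5],"grip":85},{"rotation":[0,0,0],"translation":[177,320,5],"grip":85},{"rotation":[0,0,0],"translation":[177,320,5],"grip":85},{"rotation":[0,0,0],"translation":[177,320,5],"grip":85}]'
python3 look.py w4 .597 .22 .03 .182 .2 .597 .22 .03 .14 .2 .597 .22 .06 .075 .085 .597 .22 .025 .1 .12
```

```text
time: 9.8
ee_pos: [0.5961, 0.2189, 0.2809]
tcp_rot: [-180.0, -0.0, 157.9]
wrist_force: [-1.0, -0.3, -1.0]
opening: 0.085
grasp_force: 0.0
[0.5961 0.2187 0.2814] [-179.989     0.0018  157.9008]
[0.597, 0.22, 0.03, 0.182, 0.2] 670 min [0.5855 0.2074 0.1825] max [0.6111 0.2326 0.1897] med [0.5973 0.2201 0.187 ] minEnclosing ((0.5981746315956116, 0.21970178186893463), 0.01306476816534996)
[0.597, 0.22, 0.03, 0.14, 0.2] 956 min [0.5839 0.2058 0.1449] max [0.6111 0.2339 0.1897] med [0.5941 0.2211 0.1864] minEnclosing ((0.5976871252059937, 0.21989856660366058), 0.014307805337011814)
[0.597, 0.22, 0.06, 0.075, 0.085] 468 min [0.5659 0.1913 0.075 ] max [0.6261 0.2525 0.0849] med [0.5865 0.2303 0.0804] minEnclosing ((0.5963612198829651, 0.22191783785820007), 0.030898362398147583)
[0.597, 0.22, 0.025, 0.1, 0.12] 86 min [0.5823 0.2075 0.1001] max [0.6003 0.2354 0.12  ] med [0.5849 0.2253 0.1122] minEnclosing ((0.594267725944519, 0.22142142057418823), 0.015284140594303608)
```

View pics/w4.png

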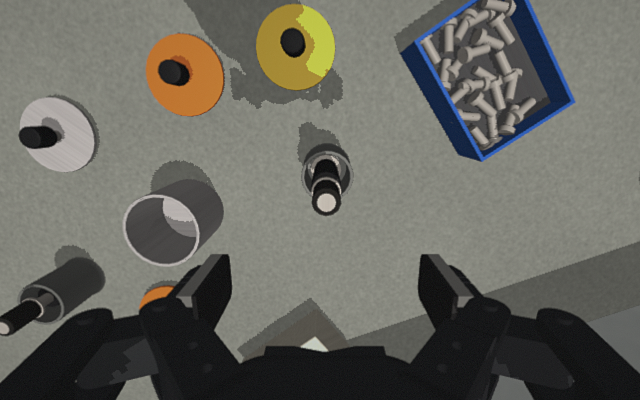

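The wrist view shows the damper upright in its holder at (327,185), the open tin at (165,230), and the lid flat at (58,133). The bush is at (0.598, 0.220), top at 0.187, and the rim is centred at (0.596, 0.222). Now descend and grip.

```bash
python3 -m jog '[{"rotation":[0,0,0],"translation":[2,1,-25],"grip":85},{"rotation":[0,0,0],"translation":[2,1,-55],"grip":85},{"rotation":[0,0,0],"translation":[2,1,-85],"grip":85},{"rotation":[0,0,0],"translation":[2,1,-112],"grip":85},{"rotation":[0,0,0],"translation":[2,1,-128],"grip":85},{"rotation":[0,0,0],"translation":[2,1,-134],"grip":85},{"rotation":[0,0,0],"translation":[2,1,-134],"grip":85},{"rotation":[0,0,0],"translation":[2,1,-134],"grip":60},{"rotation":[0,0,0],"translation":[2,1,-134],"grip":40},{"rotation":[0,0,0],"translation":[2,1,-134],"grip":30},{"rotation":[0,0,0],"translation":[2,1,-134],"grip":20},{"rotation":[0,0,0],"translation":[2,1,-134],"grip":18},{"rotation":[0,0,0],"translation":[2,1,-134],"grip":18},{"rotation":[0,0,0],"translation":[2,1,-134],"grip":18},{"rotation":[0,0,0],"translation":[2,1,-134],"grip":18}]' 60
```

```text
time: 11.35
ee_pos: [0.5987, 0.2208, 0.148]
tcp_rot: [180.0, 0.1, 158.0]
wrist_force: [-0.4, -0.8, 6.1]
opening: 0.0233
grasp_force: 58.8
```

```bash
python3 -m jog '[{"rotation":[0,0,0],"translation":[0,0,4],"grip":18},{"rotation":[0,0,0],"translation":[0,0,12],"grip":18},{"rotation":[0,0,0],"translation":[0,0,24],"grip":18},{"rotation":[0,0,0],"translation":[0,0,37],"grip":18},{"rotation":[0,0,0],"translation":[0,0,50],"grip":18},{"rotation":[0,0,0],"translation":[0,0,63],"grip":18},{"rotation":[0,0,0],"translation":[0,0,76],"grip":18},{"rotation":[0,0,0],"translation":[0,0,90],"grip":18},{"rotation":[0,0,0],"translation":[0,0,104],"grip":18},{"rotation":[0,0,0],"translation":[0,0,117],"grip":18},{"rotation":[0,0,0],"translation":[0,0,126],"grip":18},{"rotation":[0,0,0],"translation":[0,0,130],"grip":18},{"rotation":[0,0,0],"translation":[0,0,130],"grip":18}]'
python3 - <<'E'
from h import *
np.set_printoptions(precision=4,suppress=True)
im,d,c=cam("scene"); save(cv2.resize(im[100:300,220:480],None,fx=2.5,fy=2.5),"s5.png"); P=cloud(d,c)
for z0,z1,x,y,r in ((.125,.145,.598,.22,.05),(.15,.18,.598,.22,.05),(.2,.23,.598,.22,.05),(.07,.085,.598,.22,.06)):
    q=P[(np.hypot(P[...,0]-x,P[...,1]-y)<r)&(P[...,2]>z0)&(P[...,2]<z1)]
    if len(q): print(z0,len(q),q.min(0),q.max(0),q.mean(0))
E
```

```text
time: 12.65
ee_pos: [0.5986, 0.2209, 0.2777]
tcp_rot: [180.0, 0.0, 158.0]
wrist_force: [0.0, 0.4, -4.1]
opening: 0.0233
grasp_force: 59.1
0.125 50 [0.5786 0.1949 0.1334] [0.6204 0.233  0.145 ] [0.6069 0.2072 0.1413]
0.15 74 [0.5877 0.1987 0.1516] [0.6166 0.2235 0.1798] [0.6068 0.207  0.1653]
0.2 79 [0.5908 0.1994 0.2001] [0.6161 0.2252 0.23  ] [0.6068 0.2078 0.2147]
0.07 121 [0.5678 0.1864 0.0701] [0.6293 0.2488 0.0838] [0.6008 0.2156 0.077 ]
```

View pics/s5.png

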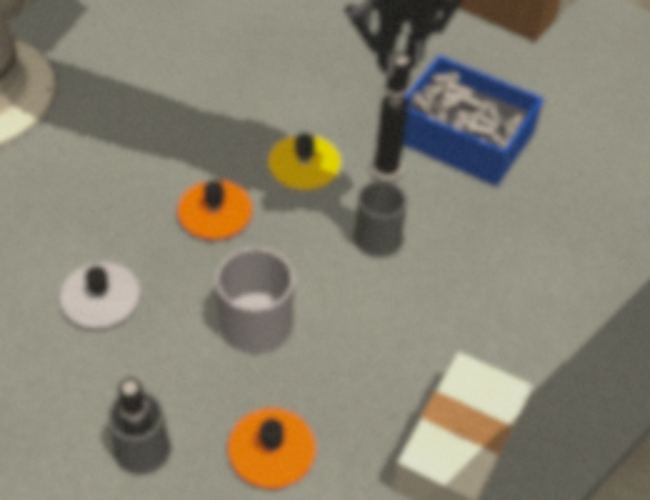

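The scene crop shows the damper hanging straight, clear above its holder (380,175), with the holder unmoved and the tin open at (255,300). Its foot is at about 0.136, above the tin's rim at 0.095. Move over the tin and start lowering.

```bash
python3 -m jog '[{"rotation":[0,0,0],"translation":[-1,-6,0],"grip":18},{"rotation":[0,0,0],"translation":[-2,-20,0],"grip":18},{"rotation":[0,0,0],"translation":[-4,-42,0],"grip":18},{"rotation":[0,0,0],"translation":[-6,-68,0],"grip":18},{"rotation":[0,0,0],"translation":[-8,-95,0],"grip":18},{"rotation":[0,0,0],"translation":[-11,-122,0],"grip":18},{"rotation":[0,0,0],"translation":[-13,-148,0],"grip":18},{"rotation":[0,0,0],"translation":[-15,-172,0],"grip":18},{"rotation":[0,0,0],"translation":[-17,-190,0],"grip":18},{"rotation":[0,0,0],"translation":[-18,-201,0],"grip":18},{"rotation":[0,0,0],"translation":[-18,-206,0],"grip":18},{"rotation":[0,0,0],"translation":[-18,-206,0],"grip":18},{"rotation":[0,0,0],"translation":[-18,-206,0],"grip":18}]'
```

```text
time: 14.0
ee_pos: [0.5805, 0.0152, 0.2771]
tcp_rot: [180.0, -0.0, 158.0]
wrist_force: [0.1, 0.2, -3.5]
opening: 0.0235
grasp_force: 59.2
```

```bash
python3 -m jog '[{"rotation":[0,0,0],"translation":[0,0,-8],"grip":18},{"rotation":[0,0,0],"translation":[0,0,-22],"grip":18},{"rotation":[0,0,0],"translation":[0,0,-38],"grip":18},{"rotation":[0,0,0],"translation":[0,0,-54],"grip":18},{"rotation":[0,0,0],"translation":[0,0,-70],"grip":18},{"rotation":[0,0,0],"translation":[0,0,-86],"grip":18},{"rotation":[0,0,0],"translation":[0,0,-100],"grip":18},{"rotation":[0,0,0],"translation":[0,0,-112],"grip":18},{"rotation":[0,0,0],"translation":[0,0,-120],"grip":18},{"rotation":[0,0,0],"translation":[0,0,-125],"grip":18},{"rotation":[0,0,0],"translation":[0,0,-128],"grip":18},{"rotation":[0,0,0],"translation":[0,0,-129],"grip":18},{"rotation":[0,0,0],"translation":[0,0,-129],"grip":18}]'
```

```text
time: 15.3
ee_pos: [0.5806, 0.0148, 0.1485]
tcp_rot: [180.0, 0.0, 157.9]
wrist_force: [-0.4, 0.7, -3.6]
opening: 0.0231
grasp_force: 59.2
```

Still hanging freely, so I'll ease it down until it touches.

```bash
python3 -m jog '[{"rotation":[0,0,0],"translation":[0,0,-0.5],"grip":18},{"rotation":[0,0,0],"translation":[0,0,-1],"grip":18},{"rotation":[0,0,0],"translation":[0,0,-1.5],"grip":18},{"rotation":[0,0,0],"translation":[0,0,-1.5],"grip":18}]'
```

```text
time: 15.7
ee_pos: [0.5806, 0.0147, 0.147]
tcp_rot: [180.0, 0.0, 158.0]
wrist_force: [-0.4, 0.2, -1.2]
opening: 0.0232
grasp_force: 59.6
```

```bash
python3 -m jog '[{"rotation":[0,0,0],"translation":[0,0,-0.5],"grip":18},{"rotation":[0,0,0],"translation":[0,0,-0.5],"grip":18},{"rotation":[0,0,0],"translation":[0,0,-0.5],"grip":18}]'
```

```text
time: 16.0
ee_pos: [0.5807, 0.0147, 0.1469]
tcp_rot: [180.0, 0.1, 157.9]
wrist_force: [-1.1, -1.3, 5.0]
opening: 0.0231
grasp_force: 59.8
```

The foot is on the tin floor (+5 N). Release slowly and withdraw straight up.

```bash
python3 -m jog '[{"rotation":[0,0,0],"translation":[0,0,0],"grip":27},{"rotation":[0,0,0],"translation":[0,0,0],"grip":35},{"rotation":[0,0,0],"translation":[0,0,0],"grip":60},{"rotation":[0,0,0],"translation":[0,0,0],"grip":85},{"rotation":[0,0,0],"translation":[0,0,0],"grip":85},{"rotation":[0,0,0],"translation":[0,0,0],"grip":85},{"rotation":[0,0,0],"translation":[0,0,10],"grip":85},{"rotation":[0,0,0],"translation":[0,0,30],"grip":85},{"rotation":[0,0,0],"translation":[0,0,60],"grip":85},{"rotation":[0,0,0],"translation":[0,0,90],"grip":85},{"rotation":[0,0,0],"translation":[0,0,120],"grip":85},{"rotation":[0,0,0],"translation":[0,0,140],"grip":85},{"rotation":[0,0,0],"translation":[0,0,140],"grip":85}]'
python3 look.py w6 .581 .015 .03 .17 .2 .581 .015 .07 .09 .1 .597 .22 .06 .075 .085
python3 - <<'E'
from h import *
im,d,c=cam("scene"); save(cv2.resize(im[100:300,220:480],None,fx=2.5,fy=2.5),"s6.png")
E
```

```text
time: 17.3
ee_pos: [0.5811, 0.0148, 0.29]
tcp_rot: [179.9, 0.3, 158.0]
wrist_force: [-0.1, 0.2, -0.2]
opening: 0.0851
grasp_force: 0.0
[0.581  0.0148 0.2879] [179.933    0.1544 157.9526]
[0.581, 0.015, 0.03, 0.17, 0.2] 696 min [0.5675 0.0012 0.1702] max [0.5927 0.0268 0.1887] med [0.5784 0.0146 0.1859] minEnclosing ((0.5801127552986145, 0.013914307579398155), 0.013114465400576591)
[0.581, 0.015, 0.07, 0.09, 0.1] 936 min [ 0.5351 -0.0306  0.09  ] max [0.6264 0.0602 0.0996] med [0.5792 0.0155 0.0953] minEnclosing ((0.580730676651001, 0.015060692094266415), 0.04594511166214943)
[0.597, 0.22, 0.06, 0.075, 0.085] 755 min [0.5653 0.1913 0.075 ] max [0.6269 0.2523 0.0832] med [0.5957 0.224  0.08  ] minEnclosing ((0.5963096022605896, 0.22177216410636902), 0.031158246099948883)
```

View pics/s6.png

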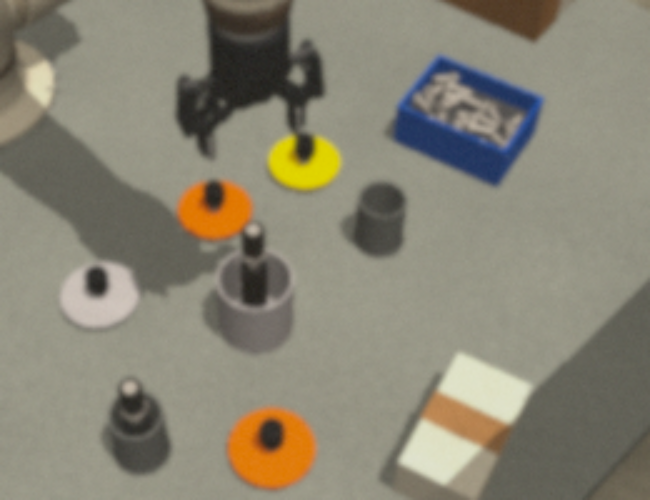

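View pics/w6.png

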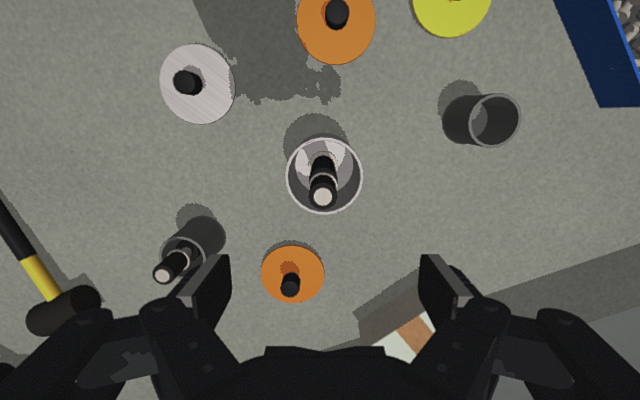

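The damper stands upright in the centre of the tin, at (255,265) in the scene crop and (322,180) in the wrist view. The lid is flat at (100,293) in the crop, the holder is empty and unmoved, and the gripper is clear of everything. Handing in.

```bash
python3 -c "from workcell import bot; print(bot.job_done())"
```

```text
the job is handed in; nothing more can be done
None
```

The lid lies flat and right way up on the bench, the long damper stands foot down in the tin, nothing else was moved, and the job was handed in at about 17.4 s.

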